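# Castle nut on a painting turntable

### The arm

A 6-joint arm with a two-finger parallel gripper is mounted at the origin on the work surface. World frame = base frame: x ahead of the robot, y to its left, z up, the work surface at z = 0. Lengths are in m, angles in rad, forces in N, time in s.
With the tool pointing down it reaches from about 0.3 to 0.875 m from the base axis. Payload 4.2 kg.
Tool frame: the origin (TCP) lies midway between the tips of the shut fingers; the grasp point (between the pads) lies 19 mm behind it; z points along the fingers, y is the line along which they close (so a half turn about z gives the same grasp; the last joint's range is limited). The gripper opens to 85 mm and grips with 20 to 120 N. Pads are 22 mm wide; open, the fingers measure 114 mm over their backs; the gripper's body (76 mm by 85 mm) begins 54 mm behind the grasp point. The pads swing forward as they close: fully open they stand 13 mm farther back than shut.
Start: joints at [1.178, 0.32, 1.565, -0, 1.257, -0.02], TCP at [0.209, 0.536, 0.198] pointing down, gripper open.
Joint ranges: [-3.11, 3.11], [-0.84, 2.01], [0.21, 2.61], [-1.34, 4.49], [0.05, 2.63], [-2.56, 2.56]. Speed limits (rad/s): [2.57, 2.57, 3.14, 3.14, 3.14, 3.14].

### API

Orientations are given as [roll, pitch, yaw] about the fixed x, y, z axes, in that order (R = Rz(yaw) Ry(pitch) Rx(roll)).
In Python, from station import env gives the robot as it stands.
- The arm moves only by the shell command python3 -m pendant 'ROWS' [FORCE]. ROWS is JSON, a list that holds one entry, the list of rows, each a list of 5 numbers: the opening, from -1 (shut) to 1 (fully open), then the shift along the tool's x, y, z in cm, then the turn about the tool's z in rad. A call has 1 to 20 rows; each row is the pose to reach, as a shift and turn from the pose commanded when the call began, along the tool's axes at that moment; what a row does not reach only later rows make up. A row lasts 1/12 s, in which the tool goes at most 41.7 mm and 7.16 degrees, less where a joint would pass 70% of its speed; a pose out of reach is approached as far as the arm can. A call with a gripper value outside its range is refused whole. The fingers move at their own pace and stop on an object; FORCE is the grip in N (left out, the last holds). Time passes only in rows, so rows that repeat a pose let the fingers close. It gives the time, the measured TCP pose, the force, the opening and the grip force at its end, in the units of the state.
- env.state(): the state, without advancing time (a new reading comes with each control period).
- env.grab_frame(name): name is "side" or "top"; returns (picture, depth): 480x640x3 uint8, blue, green, red; 480x640 float32, m along the optical axis (not along the pixel's ray), 0 where there is no reading.
- env.calibration(name): a dict with "fov_y" (degrees; the focal length in pixels is half the picture's height over the tangent of half this angle, whatever the lens; pixels are square), "cx", "cy" (the principal point, pixels), "k1" (the pictures are not rectified: a ray, as slopes to the right and down, at radius r is drawn at 1 + k1 r^2 times it, then the intrinsics apply), "R" (3x3) and "t" (3): a world point X has camera coordinates R X + t. Camera axes: x right, y down, z forward; pixel columns grow to the right and rows downward; lengths in m; the calibration is good to about 2 mm. A picture is of the moment at which its call begins. calibration takes no time and is no camera call.
- env.job_done(): hands the job in; it is judged then, once.
Trained networks look in the newest picture that a camera, given by its name, has taken for a name from the list of things; names that differ only in an ending like _2 or _b are one class to them, and where a whole thing is asked for, a point or a joint stands for the part that bears it (a point fixed in the world has none). Each returns a list of dicts, best first, with "confidence" (0 to 1); they miss things now and then, are a little off and sometimes report something else, mostly with a low value. They report only what shows in the picture. A call takes as long as a camera call. They do not tell look-alikes from the thing itself.
- env.spot_in(camera, target): "centre" ([column, row] as shares, 0 to 1, of the picture: columns of its width, rows of its height, amid what is visible of it).
- env.silhouettes(camera, target): "pixels" (480x640 bool, what is visible of it) and "centre" ([column, row] as shares, 0 to 1, of the picture: columns of its width, rows of its height, amid what is visible of it).
- env.place_of(camera, target): "centre" ([column, row] as shares, 0 to 1, of the picture: columns of its width, rows of its height: a listed point, or the origin of a listed thing).
The state is a dict: "time": time; "qpos": joint angles; "dq": joint speeds; "joint_torque": joint torques, N m; "tool_pos": TCP position; "tcp_rot": TCP orientation; "contact_force": force on the tool from outside, world axes, zero at the start; "wrist_torque": the same for the moment, N m; "gripper_width": opening from 0.0 (shut) to 1.0 (fully open); "grasp_force": force on a finger pad.
Only numpy, scipy, OpenCV 4.12 (cv2) and the standard library are available. Lean on these libraries where they do the work, as an engineer would, in place of code of your own. Each camera call takes 0.05 s, during which the arm holds its last target. There are 200 camera calls.

### The job

On the art-room table stand two blue turntable stands with their tops off; one has its castle nut already locked by a red cotter pin, so leave that nut unturned. On the other stand, turn the castle nut clockwise until its yellow mark meets the yellow line on the stand (that is snug), then a little further, just until the yellow-marked slot lines up with the cotter hole in the stud, so that a pin could go straight in. Then let go of it.

Things in the scene. Friction and masses are not known exactly. Their poses are not given: they have to be found in the camera images.
- nut (a joint): Turn of the unpinned castle nut, rad, growing clockwise from above. 0 is snug (its yellow mark over the stand's yellow line), below 0 loose; about 0.35 to 0.7 (differs each time) puts the marked slot at the cotter hole. Travels -0.7 to 1.3, stays where left, turns stiffly: 0.12 N m rising to 0.2 N m as it tightens. The nut does not rise or sink.
- nut_mid (a point): Dark steel castle nut without pin: point on its upright axis half-way up its hexagon (55 mm across flats, 64 over corners, 28 tall, 50 to 78 mm above the table; grip any two opposite flats). On top six 14 mm prongs with six 11 mm slots between, each slot over the middle of a flat. Turns with the nut: x axis along the slot pair with the yellow mark (mark at +x end), square to two flats; z up.
- stand: Blue stand that carries the unpinned nut, fixed to the table: base disc 170 mm across, 12 mm thick, with a 52 mm neck rising to the nut's underside at 50 mm, so 38 mm are free under the nut beside the neck. Origin: centre of the underside. A yellow line on the disc runs outward along its +x axis; z up.
- hole (a point): Cotter hole, 7 mm across, right through the 35 mm black stud in the unpinned nut: centre of the hole, 21 mm above nut_mid on the same axis. Its x axis runs along the hole (either way round); z up. A white line on the stud's end shows the hole's direction from above; the stud's end is 97 mm above the table. The stud never turns.
- pinned_nut (a joint): Turn of the other castle nut, the one with the red cotter pin through it, rad, clockwise from above; 0 at the start. It would turn if forced: leave it.
- pinned_mid (a point): The same point of the pinned nut, of the same sizes, on an equal stand; its x axis runs along the red pin, which sticks out 54 mm to one side and 45 mm to the other.
Mind the look-alikes: they are no part of the job. Leave any purple or turquoise look-alike of the stand alone.

How it is judged:
On the way:
1. the nut has been turned to snug (its yellow mark at the stand's yellow line) (value of joint nut above 0 rad).
At the end, for the whole second after the job is handed in: The unpinned nut is past snug (nut joint between 0.1 and 1.0 rad), its yellow-marked slot is within 0.18 rad (10 degrees) of the cotter hole's direction, and it is at rest and let go (value of joint nut between 0.1 and 1 rad and angle between the x axis of nut_mid and the x axis of hole, either way round below 0.18 rad and velocity of joint nut between -0.05 and 0.05 rad/s); the robot touches nothing.
It fails at once if the pinned nut is turned more than 0.15 rad (value of joint pinned_nut above 0.15 rad or value of joint pinned_nut below -0.15 rad).
It also fails if it takes over 29 s, if anything falls off the work surface, if the arm or the gripper's body presses on something with over 40 N, if the wrist force passes 120 N, or if a joint passes its speed limit or range.

## Working session

There is one attempt and no reset: what is moved stays moved. The work goes in short steps, Python scripts to look and compute and a shell command to move; the robot and the scene stay as the last step left them, time stands still between calls to the robot, and variables do not carry over. Pictures are saved under pics/ and viewed, at most 10 in all, crops included, and the job is handed in when it is done.

```bash
mkdir -p pics; cat > h.py <<'E'
import numpy as np, cv2
from station import env
def cal(n):
    c=env.calibration(n); f=240/np.tan(np.radians(c["fov_y"])/2)
    return c,f
def ray(n,uv):
    c,f=cal(n); d=np.array([(uv[0]-c["cx"])/f,(uv[1]-c["cy"])/f]); s=d.copy()
    for _ in range(20): s=d/(1+c["k1"]*(s@s))
    R=np.array(c["R"]); t=np.array(c["t"])
    return -R.T@t, R.T@np.array([s[0],s[1],1.])
def at_z(n,uv,z):
    o,d=ray(n,uv); return o+d*(z-o[2])/d[2]
def proj(n,X):
    c,f=cal(n); p=np.array(c["R"])@np.array(X)+np.array(c["t"]); s=p[:2]/p[2]; s=s*(1+c["k1"]*(s@s))
    return s*f+[c["cx"],c["cy"]]
E
python3 - <<'E'
from h import *
for n in("top","side"):
    im,d=env.grab_frame(n); cv2.imwrite(f"pics/{n}0.png",im)
    o,_=ray(n,(320,240)); print(n,o,env.calibration(n)["fov_y"])
    for t,z in(("nut_mid",.064),("pinned_mid",.064),("stand",0),("hole",.085)):
        for r in env.place_of(n,t): 
            uv=np.array(r["centre"])*[640,480]; print(t,round(r["confidence"],2),uv.round(1),at_z(n,uv,z).round(4))
s=env.state();print(s["time"],s["tool_pos"],s["tcp_rot"])
E
```

```text
top [0.24613197 0.09179919 1.05241707] 48.10046830304594
nut_mid 0.8 [285.6 214. ] [0.5449 0.153  0.064 ]
nut_mid 0.78 [134.  353.7] [0.2989 0.435  0.064 ]
nut_mid 0.61 [252.4 348.6] [0.2952 0.2229 0.064 ]
pinned_mid 0.67 [487.7 216.3] [ 0.518  -0.2307  0.064 ]
stand 0.86 [258.6 347.1] [0.3006 0.2194 0.    ]
stand 0.74 [290.  223.2] [0.5443 0.1489 0.    ]
stand 0.65 [147.6 353.2] [0.3018 0.4315 0.    ]
hole 0.69 [281.  208.1] [0.5506 0.1599 0.085 ]
side [ 0.08916482 -0.37560184  0.61627469] 54.43860463978554
nut_mid 0.92 [320.8 212.4] [0.5409 0.1554 0.064 ]
nut_mid 0.85 [140.6 194.1] [0.2982 0.4387 0.064 ]
nut_mid 0.82 [188.7 247.3] [0.2986 0.2297 0.064 ]
pinned_mid 0.97 [484.4 350.6] [ 0.5172 -0.2363  0.064 ]
stand 0.92 [322.9 230.6] [0.5583 0.1689 0.    ]
stand 0.91 [148.5 221. ] [0.2953 0.4296 0.    ]
stand 0.8 [193.5 274.1] [0.2944 0.2282 0.    ]
hole 0.83 [321.5 205.3] [0.5385 0.1507 0.085 ]
0.5 [0.20943174 0.53548418 0.19831473] [3.14159133e+00 1.04001432e-05 2.76877908e+00]
```

View pics/top0.png

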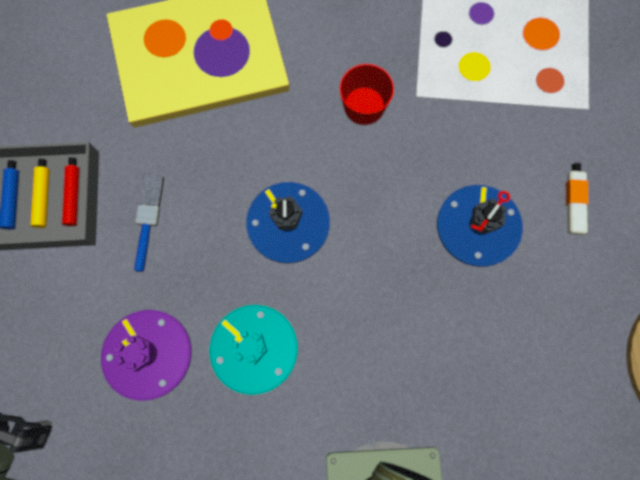

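View pics/side0.png

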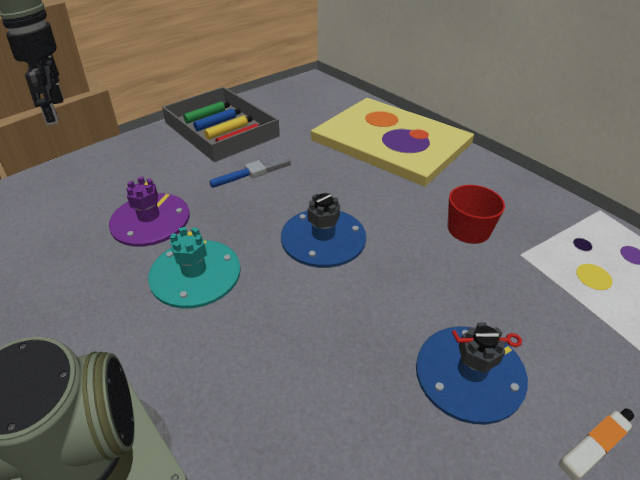

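Both pictures show the same candidates, by top-view pixel: blue stand with a bare nut at (287,222), blue stand with a red-pinned nut at (480,225), turquoise at (253,349) and purple at (146,354). I choose (287,222): blue, with no pin. The crop and measurements below check this.

```bash
cat > m.py <<'E'
from h import *
def warp(n,c,z,half,px,im):
    g=np.linspace(-half,half,px)
    # rows: +x up, columns: y left positive
    P=np.array([[proj(n,(c[0]-a,c[1]-b,z)) for b in g] for a in g],np.float32)
    return cv2.remap(im,P[...,0],P[...,1],cv2.INTER_CUBIC)
def mpts(n,mask,z): 
    v,u=np.nonzero(mask); return np.array([at_z(n,(a,b),z)[:2] for a,b in zip(u,v)])
def axis(P):
    c=P.mean(0); w,V=np.linalg.eigh(np.cov((P-c).T)); return c,np.degrees(np.arctan2(V[1,1],V[0,1])),np.sqrt(w)
E
python3 - <<'E'
from m import *
tiles=[]
for n,box in(("top",(240,175,335,268)),("side",(275,180,372,270))):
    im=cv2.imread(f"pics/{n}0.png"); h=cv2.cvtColor(im,cv2.COLOR_BGR2HSV)
    m=np.zeros(im.shape[:2],bool); m[box[1]:box[3],box[0]:box[2]]=1
    H,S,V=[h[...,i].astype(int) for i in range(3)]
    blue=m&(H>100)&(H<125)&(S>130)
    cs=max(cv2.findContours(blue.astype(np.uint8),0,cv2.CHAIN_APPROX_NONE)[0],key=len)[:,0]
    P=np.array([at_z(n,p,.012)[:2] for p in cv2.convexHull(cs)[:,0].astype(float)]); (c,r)=cv2.minEnclosingCircle(P.astype(np.float32)); print(n,"disc",c,r)
    yel=m&(H>18)&(H<35)&(S>120)&(V>100)
    k,l,st,ce=cv2.connectedComponentsWithStats(yel.astype(np.uint8))
    for i in range(1,k):
        if st[i,4]>3:
            for z in(.012,.078): print(" yel",st[i,4],ce[i].round(1),z,[np.round(q,3) for q in axis(mpts(n,l==i,z))])
    k,l,st,ce=cv2.connectedComponentsWithStats((m&(V>130)&(S<70)).astype(np.uint8))
    for i in range(1,k):
        if st[i,4]>4: print(" white",st[i,4],ce[i].round(1),[np.round(q,4) for q in axis(mpts(n,l==i,.097))])
    tiles.append(warp(n,(.543,.153),.078,.075,390,im))
cv2.imwrite("pics/c1.png",np.hstack(tiles))
E
```

```text
top disc (0.5450158715248108, 0.15223795175552368) 0.08394244313240051
 yel 83 [271.5 198.7] 0.012 [array([0.595, 0.184]), np.float64(-158.145), array([0.003, 0.012])]
 yel 83 [271.5 198.7] 0.078 [array([0.572, 0.178]), np.float64(-158.145), array([0.003, 0.011])]
 white 2190 [292.6 215.1] [array([0.533 , 0.1381]), np.float64(-138.0182), array([0.0596, 0.0694])]
 white 22 [301.7 192.5] [array([0.5749, 0.1192]), np.float64(178.3957), array([0.0023, 0.0029])]
 white 49 [284. 208.] [array([0.5467, 0.1534]), np.float64(177.741), array([0.0015, 0.0093])]
 white 23 [254.8 222.6] [array([0.5217, 0.2083]), np.float64(-165.5862), array([0.0024, 0.0029])]
 white 24 [305.1 246.3] [array([0.4715, 0.1179]), np.float64(-164.6303), array([0.0023, 0.0029])]
 white 45 [277.2 265.7] [array([0.4384, 0.1701]), np.float64(79.689), array([0.002 , 0.0081])]
 white 8 [249.2 265.9] [array([0.441 , 0.2206]), np.float64(-153.4355), array([0.0015, 0.0027])]
 white 6 [289.8 266.3] [array([0.4359, 0.1473]), np.float64(109.0651), array([0.0013, 0.0022])]Traceback (most recent call last):
  File "<stdin>", line 18, in <module>
  File "m.py", line 5, in warp
    P=np.array([[proj(n,(c[0]-a,c[1]-b,z)) for b in g] for a in g],np.float32)
                 ~~~~^^^^^^^^^^^^^^^^^^^^^
  File "h.py", line 14, in proj
    c,f=cal(n); p=np.array(c["R"])@np.array(X)+np.array(c["t"]); s=p[:2]/p[2]; s=s*(1+c["k1"]*(s@s))
        ~~~^^^
  File "h.py", line 4, in cal
    c=env.calibration(n); f=240/np.tan(np.radians(c["fov_y"])/2)
ValueError: time passes only in moves, steps and waits
```

```bash
sed -i 's/^def cal/import functools\n@functools.cache\ndef cal/' h.py
python3 - <<'E'
from m import *
tiles=[]
for n in("top","side"):
    im,_=env.grab_frame(n); tiles.append(warp(n,(.546,.153),.078,.06,390,im))
    h=cv2.cvtColor(im,cv2.COLOR_BGR2HSV); box=(240,175,335,268) if n=="top" else (275,180,372,270)
    m=np.zeros(im.shape[:2],bool); m[box[1]:box[3],box[0]:box[2]]=1
    H,S,V=[h[...,i].astype(int) for i in range(3)]
    if n=="side":
        blue=m&(H>100)&(H<125)&(S>130); v,u=np.nonzero(blue)
        P=np.array([at_z(n,p,.012)[:2] for p in zip(u,v)]);(c,r)=cv2.minEnclosingCircle(P.astype(np.float32)); print(n,"disc",c,r)
    k,l,st,ce=cv2.connectedComponentsWithStats((m&(V>130)&(S<70)).astype(np.uint8))
    for i in range(1,k):
        if 4<st[i,4]<100: print(" white",st[i,4],ce[i].round(1),[np.round(q,4) for q in axis(mpts(n,l==i,.097))])
cv2.imwrite("pics/c1.png",np.hstack(tiles))
E
```

```text
white 22 [301.7 192.5] [array([0.5749, 0.1192]), np.float64(178.3957), array([0.0023, 0.0029])]
 white 5 [272.6 194. ] [array([0.5751, 0.1736]), np.float64(-148.2244), array([0.0004, 0.0038])]
 white 49 [284. 208.] [array([0.5467, 0.1534]), np.float64(177.741), array([0.0015, 0.0093])]
 white 23 [255.  222.4] [array([0.522, 0.208]), np.float64(-156.5365), array([0.0025, 0.0027])]
 white 25 [305.2 246.3] [array([0.4715, 0.1177]), np.float64(-158.3974), array([0.0025, 0.0029])]
 white 5 [247.6 261.4] [array([0.4494, 0.2233]), np.float64(-138.3755), array([0.0011, 0.0021])]
 white 11 [249.1 265.7] [array([0.4412, 0.2208]), np.float64(54.2598), array([0.0017, 0.0022])]
side disc (0.5396354794502258, 0.14661654829978943) 0.08624555915594101
 white 27 [323.8 197.9] [array([0.5462, 0.1533]), np.float64(179.1533), array([0.0013, 0.0097])]
 white 17 [302.4 215.6] [array([0.483 , 0.1376]), np.float64(173.7868), array([0.0026, 0.0028])]
 white 21 [355.1 227.3] [array([0.5328, 0.0542]), np.float64(139.9626), array([0.0027, 0.0029])]
 white 23 [311.9 252.5] [array([0.4354, 0.053 ]), np.float64(128.085), array([0.0025, 0.0028])]
```

View pics/c1.png

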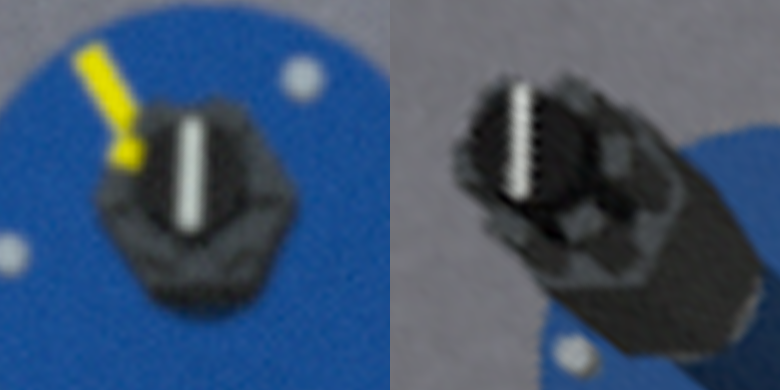

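The warped crop (top view left, side view right; up is +x) confirms the bare nut: no pin, white hole line upright at about (190,175). Its yellow mark is at (127,154), at about 60° world, and the stand's yellow line is at about 32°. The hole line is at about -2°, so the nut needs about 1.08 rad clockwise. That should end near 0.59, inside the stated range.

```bash
python3 -m pendant '[[[1,-45.3,-23.4,0,0.15],[1,-45.3,-23.4,0,0.15],[1,-45.3,-23.4,0,0.15],[1,-45.3,-23.4,0,0.15],[1,-45.3,-23.4,0,0.15],[1,-45.3,-23.4,0,0.15],[1,-45.3,-23.4,0,0.15],[1,-45.3,-23.4,0,0.15],[1,-45.3,-23.4,0,0.15],[1,-45.3,-23.4,0,0.15],[1,-45.3,-23.4,0,0.15],[1,-45.3,-23.4,0,0.15],[1,-45.3,-23.4,0,0.15],[1,-45.3,-23.4,3,0.15],[1,-45.3,-23.4,5,0.15],[1,-45.3,-23.4,6,0.15],[1,-45.3,-23.4,6,0.15],[1,-45.3,-23.4,6,0.15],[1,-45.3,-23.4,6,0.15],[1,-45.3,-23.4,6,0.15]]]' 60
python3 - <<'E'
from m import *
s=env.state();print(s["time"],s["tool_pos"],s["tcp_rot"],s["qpos"],s["contact_force"])
im,_=env.grab_frame("side"); cv2.imwrite("pics/s2.png",cv2.resize(im[100:300,220:440],None,fx=3,fy=3)[:,:])
E
```

```text
time: 2.27
tool_pos: [0.5469, 0.1532, 0.1399]
tcp_rot: [3.139, 0.002, 2.619]
contact_force: [-0.6, 0.3, -0.1]
gripper_width: 1.005
grasp_force: 0.0
2.2667 [0.54694355 0.15323265 0.1398798 ] [3.13936043e+00 2.14700751e-03 2.61938096e+00] [ 2.52853848e-01  3.49837912e-01  1.67371383e+00  1.02743740e-04
  1.11494512e+00 -7.95778269e-01] [-0.6265023   0.29998151 -0.09800159]
```

View pics/s2.png

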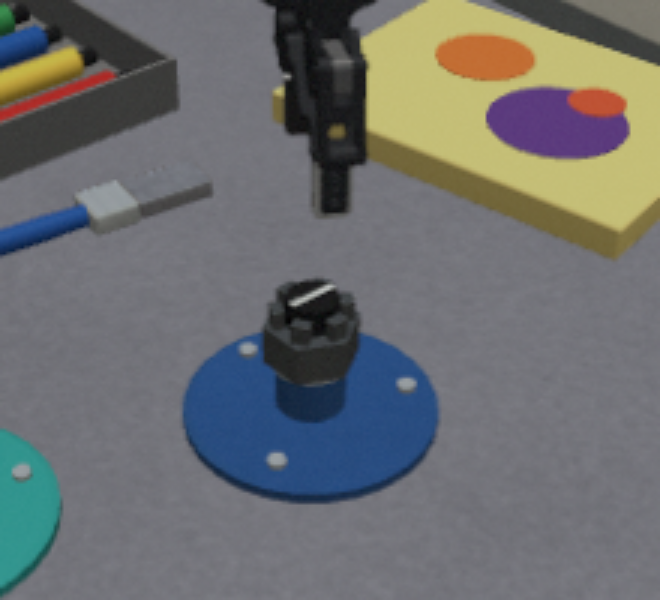

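The hand stands above the unpinned nut (crop pixel (312,330)), and the fingers line up with its flats. Now I'll descend and grip.

```bash
python3 -m pendant '[[[1,0,0,2,0],[1,0,0,4,0],[1,0,0,5.5,0],[1,0,0,7,0],[1,0,0,8.5,0],[1,0,0,9.5,0],[1,0,0,9.8,0],[1,0,0,9.8,0],[1,0,0,9.8,0],[0.3,0,0,9.8,0],[0.1,0,0,9.8,0],[-0.2,0,0,9.8,0],[-0.5,0,0,9.8,0],[-1,0,0,9.8,0],[-1,0,0,9.8,0],[-1,0,0,9.8,0],[-1,0,0,9.8,0],[-1,0,0,9.8,0]]]' 60
```

```text
time: 3.82
tool_pos: [0.547, 0.1531, 0.0421]
tcp_rot: [3.139, 0.002, 2.619]
contact_force: [-1.1, 0.2, 8.0]
gripper_width: 0.577
grasp_force: 66.3
```

```bash
python3 -m pendant '[[[-1,0,0,0,0.07],[-1,0,0,0,0.14],[-1,0,0,0,0.21],[-1,0,0,0,0.28],[-1,0,0,0,0.35],[-1,0,0,0,0.42],[-1,0,0,0,0.49],[-1,0,0,0,0.56],[-1,0,0,0,0.63],[-1,0,0,0,0.7],[-1,0,0,0,0.77],[-1,0,0,0,0.84],[-1,0,0,0,0.9],[-1,0,0,0,0.96],[-1,0,0,0,1.02],[-1,0,0,0,1.06],[-1,0,0,0,1.08],[-1,0,0,0,1.08],[-1,0,0,0,1.08]]]' 80
```

```text
time: 5.4
tool_pos: [0.5452, 0.1522, 0.0423]
tcp_rot: [-3.141, 0.001, 1.539]
contact_force: [-6.2, -1.3, 12.3]
gripper_width: 0.568
grasp_force: 85.9
```

```bash
python3 -m pendant '[[[0,0,0,0,0],[0.5,0,0,0,0],[1,0,0,0,0],[1,0,0,0,0],[1,0,0,0,0],[1,0,0,0,0],[1,0,0,-2,0],[1,0,0,-5,0],[1,0,0,-9,0],[1,0,0,-12,0],[1,-2,0,-15,0],[1,-6,0,-15,0],[1,-10,0,-15,0],[1,-14,0,-15,0],[1,-18,0,-15,0],[1,-20,0,-15,0],[1,-20,0,-15,0],[1,-20,0,-15,0],[1,-20,0,-15,0],[1,-20,0,-15,0]]]'
python3 - <<'E'
from m import *
tiles=[]
for n in("top","side"):
    im,_=env.grab_frame(n); tiles.append(warp(n,(.546,.153),.078,.06,390,im))
cv2.imwrite("pics/c3.png",np.hstack(tiles))
E
```

```text
time: 7.07
tool_pos: [0.5398, -0.0461, 0.1902]
tcp_rot: [-3.141, -0.001, 1.54]
contact_force: [-0.1, 1.1, -0.3]
gripper_width: 1.001
grasp_force: 0.0
```

View pics/c3.png

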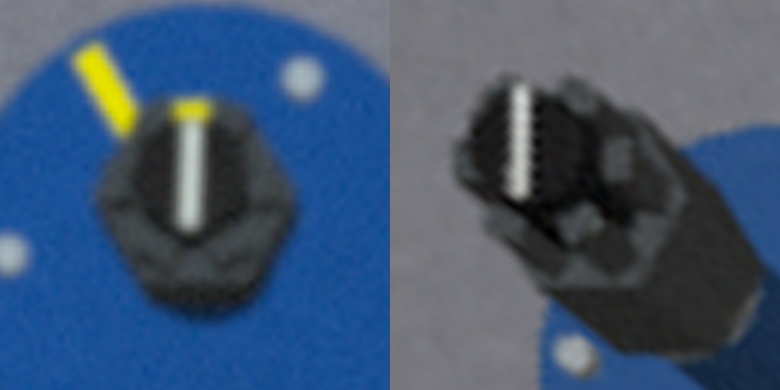

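The nut's yellow mark at (192,109) now sits at the end of the white hole line, which runs (192,120) to (188,228). It is well past the stand's yellow line, and the hand is clear of the nut.

```bash
python3 -c "from station import env; print(env.job_done())"
```

```text
the job is handed in; nothing more can be done
None
```

I turned the unpinned castle nut clockwise past snug until, in the last pictures, its yellow-marked slot lined up with the cotter hole, then let go and handed in at about 7 s. The arm never went near the pinned nut; the verdict was not shown.

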